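# Twist the polishing cup home in the bead polisher

### The job

Pick up the closed steel polishing cup and set it upright in the round holder of the little bead polisher, then work it down past the tight rubber plungers by twisting it to and fro under light pressure until it sits fully home on the holder's floor, and let go of it. Do not ram it: the holder rides on soft springs and must never be pushed down onto its stop. Leave the wire spool, the bead jar and the plate of bracelets where they are.

Things in the scene. Friction and masses are not known exactly. Their poses are not given: they have to be found in the camera images.
- cup: Closed round polishing cup, loose, about 0.3 to 0.6 kg: bare steel, flat black lid. 110 mm tall; 60 mm across from 24 mm above its foot to the top; below that it tapers to 52 mm across at its flat foot. Smooth, no handle, solid to the touch. Starts upright on the table. Origin at the centre of the underside of its foot, z up along its axis.
- cup_grip (a point): Point on the cup's axis 88 mm above its foot, a good height to hold it across its 60 mm wide wall. Gripped there with about 60 N it turns and goes down with the fingers. With the cup home this point is 43 mm above the holder's mouth.
- polisher: Small vibratory bead polisher, fixed to the table: round grey base 150 mm across and 35 mm tall, with three short coil springs on it that carry the holder. Origin at the centre of its underside on the table. Cup and polisher may swap sides, left or right.
- holder_floor (a point): Centre of the holder's inner floor, on which the foot of the cup must come to rest; 60 mm above the table when unloaded. The holder is an upright bare aluminium ring, 92 mm outside, 68 mm bore, 45 mm deep, open at the top, on a round plate 110 mm across.
- plungers (a point): Centre of the ring of four round rubber plungers (sprung inward, noses of 8 mm radius) in the holder's bore, 34 mm above its floor. At rest facing noses are 56 mm apart; each yields up to 5 mm. They meet the cup's taper when its foot is about 22 mm above the floor; from there friction holds the cup, and it stays where it is left.
- holder_mouth (a point): Centre of the holder's mouth, level with its upper rim, 45 mm above its floor; 105 mm above the table when unloaded. Full plunger friction on the cup is about 30 to 40 N (1 N m in twist), more than the holder's springs bear: pushed straight down the cup does not go home. Turned to and fro while it goes down about 5 mm per radian, it needs only 5 to 12 N downward.
- holder (a joint): How far the holder is pushed down on its springs, in m: 0 at rest, 0.010 on its stop. It starts to sink at about 5 N downward, then 1.9 N per mm: about 14 N at 5 mm, 24 N at the stop. It springs back up, damped, when let go.
- spool: Bystander, loose: white spool of steel wire, flanges 72 mm across, 70 mm tall, on end; origin at the centre of its underside.
- bead_jar: Bystander, loose: amber glass jar with a wooden cap, 68 mm across, 85 mm tall; origin at the centre of its underside.
- bead_plate: Bystander, loose: flat black disc, 150 mm across and 10 mm thick, with three bead bracelets on it (20 mm high in all); origin at the centre of its underside.

How it is judged:
By the outcome, as a careful person would: the job done as asked, in the order asked, and still so for the second after the job is handed in, with the robot touching nothing.
It also fails if it takes over 58 s, if anything falls off the work surface, if the arm or the gripper's body presses on something with over 40 N, if the wrist force passes 120 N, or if a joint passes its speed limit or range.

### The arm

A 6-joint arm with a two-finger parallel gripper is mounted at the origin on the work surface. World frame = base frame: x ahead of the robot, y to its left, z up, the work surface at z = 0. Lengths are in m, angles in rad, forces in N, time in s.
With the tool pointing down it reaches from about 0.4 to 0.825 m from the base axis. Payload 7 kg.
Tool frame: the origin (TCP) lies at the very end of the fingers, on their centre line; the grasp point (between the pads) lies arm.hold_point_z behind it (arm.hold_point_z is the distance from the TCP to the grasp point, in m); z points along the fingers, y is the line along which they close (so a half turn about z gives the same grasp; the last joint's range is limited). The gripper opens to 88 mm and grips with 3 to 60 N. Pads are 19 mm wide; open, the fingers measure 130 mm over their backs; the gripper's body (78 mm by 193 mm) begins 47 mm behind the grasp point.
Start: joints at [1.481, 0.359, 0.012, 0, -1.224, -0.288], TCP at [0.249, 0.627, 0.227] pointing down, gripper open.
Joint ranges: [-3.07, 3.07], [-1.43, 2.12], [-1.02, 1.25], [-3.03, 1.67], [-3.05, -0], [-3.03, 3.03]. Speed limits (rad/s): [2.39, 2.39, 3.01, 3.14, 3.14, 3.14].

### API

Orientations are given as [roll, pitch, yaw] about the fixed x, y, z axes, in that order (R = Rz(yaw) Ry(pitch) Rx(roll)).
In Python, from station import arm gives the robot as it stands.
- The arm moves only by the shell command python3 nudge.py FILE [FORCE], which reads ROWS from the file FILE. ROWS is a JSON object whose key "steps" holds a list of rows, 1 to 20 of them, each of 5 numbers: the finger opening in m, then dx, dy, dz in m, then a turn about the tool's z in rad; each row is the pose to reach, as a shift and turn from the pose commanded when the command began, along the tool's axes at that moment; what a row does not reach only later rows make up. A row lasts 1/12 s, in which the tool goes at most 0.0417 m and 0.125 rad, less where a joint would pass 70% of its speed; a pose out of reach is approached as far as the arm can. The fingers move at their own pace and stop on an object; FORCE is the grip in N (left out, the last holds). Time passes only in rows, so rows that do not move let the fingers close. It prints the time, the measured TCP pose, the force, the opening and the grip force at its end. Input that does not fit is refused with a message, and nothing moves.
- arm.get_state(): the state, without advancing time (a new reading comes with each control period).
- arm.grab_frame(name): name is "side" or "top"; returns the picture (480x640x3 uint8, red, green, blue); there is no depth.
- arm.camera_params(name): a dict with "fx", "fy", "cx", "cy" (pixels), "T" (4x4, takes a point from camera to world coordinates). Camera axes: x right, y down, z forward; pixel columns grow to the right and rows downward; lengths in m; the calibration is good to about 2 mm. A picture is of the moment at which its call begins. camera_params takes no time and is no camera call.
- arm.job_done(): hands the job in; it is judged then, once.
The state is a dict: "t": time; "q": joint angles; "qd": joint speeds; "joint_efforts": joint torques, N m; "eef_pos": TCP position; "ee_rot": TCP orientation; "force": force on the tool from outside, world axes, zero at the start; "moment": the same for the moment, N m; "width": finger opening in m; "gripper_force": force on a finger pad.
Only numpy, scipy, OpenCV 4.12 (cv2) and the standard library are available. Lean on these libraries where they do the work, as an engineer would, in place of code of your own. Each camera call takes 0.05 s, during which the arm holds its last target. There are 200 camera calls.

## Working session

There is one attempt and no reset: what is moved stays moved. The work goes in short steps, Python scripts to look and compute and a shell command to move; the robot and the scene stay as the last step left them, time stands still between calls to the robot, and variables do not carry over. Pictures are saved under pics/ and viewed, at most 10 in all, crops included, and the job is handed in when it is done.

```bash
ls; mkdir -p pics
python3 - <<'E'
from station import arm
import cv2
for n in("top","side"):
    im=arm.grab_frame(n); cv2.imwrite(f"pics/{n}0.png",im[:,:,::-1])
    p=arm.camera_params(n); print(n,p)
s=arm.get_state();print(s,arm.hold_point_z)
E
```

```text
nudge.py
pics
station.py
top {'fx': 469.0883588525525, 'fy': 469.0883588525525, 'cx': 317.57654775366893, 'cy': 230.4872612584004, 'T': array([[-0.00881353, -0.99543692,  0.09501396,  0.51479212],
       [-0.99981791,  0.01038068,  0.01601229,  0.01252996],
       [-0.01692554, -0.09485553, -0.99534715,  0.95658434],
       [ 0.        ,  0.        ,  0.        ,  1.        ]])}
side {'fx': 533.3578697074666, 'fy': 533.3578697074666, 'cx': 314.7519803917353, 'cy': 249.32669540510332, 'T': array([[-0.80704924, -0.45609084,  0.37503688,  0.2799287 ],
       [-0.59029802,  0.63911497, -0.49303174,  0.439652  ],
       [-0.01482443, -0.61928442, -0.78502678,  0.77110251],
       [ 0.        ,  0.        ,  0.        ,  1.        ]])}
{'t': 0.1, 'q': array([ 1.48105790e+00,  3.59340458e-01,  1.11585651e-02, -2.85328624e-04,
       -1.22409504e+00, -2.88107176e-01]), 'qd': array([ 0.00030599, -0.00070017,  0.00265434,  0.00224285,  0.00119643,
       -0.00076002]), 'joint_efforts': array([-1.46026614e-03, -5.84162235e+01,  2.93750203e+01,  7.01547191e+00,
        1.00804723e-02, -4.55676729e-05]), 'eef_pos': array([0.24888854, 0.62697781, 0.22570778]), 'ee_rot': array([ 3.14009686e+00, -1.63546364e-04, -3.77942633e-01]), 'force': array([-0.28822794, -0.73400885,  0.20715642]), 'moment': array([-0.02307273,  0.01251962, -0.02349042]), 'gripper_force': 0.0, 'width': 0.08767202085723462} 0.0188
```

View pics/top0.png

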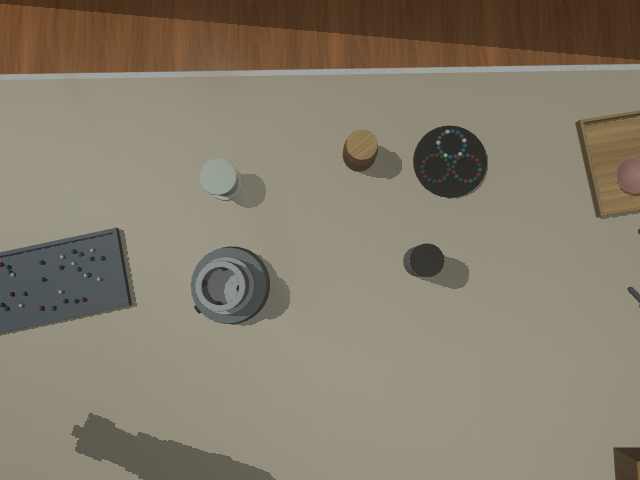

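View pics/side0.png

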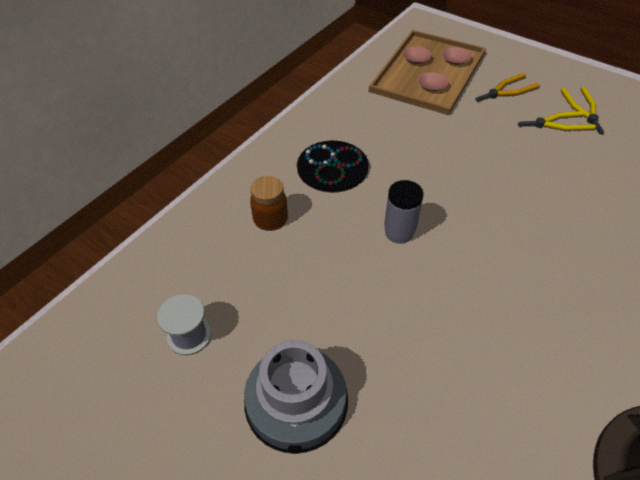

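The top view shows the black lid at about (427,260), the holder ring at (221,287) and the base at (231,286). The spool is at (219,178), the jar at (361,147) and the plate at (450,161). The side view shows the lid at (405,195) and the mouth at (293,370).

```bash
cat > h.py <<'E'
import numpy as np,cv2
from station import arm
def ray(n,uv,z):
    p=arm.camera_params(n);T=p["T"]
    d=T[:3,:3]@[(uv[0]-p["cx"])/p["fx"],(uv[1]-p["cy"])/p["fy"],1]
    return (T[:3,3]+d*(z-T[2,3])/d[2])
def blob(m,seed):
    k,l,s,c=cv2.connectedComponentsWithStats(m.astype(np.uint8))
    b=(l==l[seed[1],seed[0]]).astype(np.uint8)
    ct=max(cv2.findContours(b,cv2.RETR_EXTERNAL,cv2.CHAIN_APPROX_NONE)[0],key=cv2.contourArea)
    return cv2.fitEllipse(cv2.convexHull(ct)),cv2.contourArea(ct),ct
E
python3 - <<'E'
from h import *
for n,seed in(("top",(427,260)),("side",(405,195))):
    im=cv2.imread(f"pics/{n}0.png");g=im.max(2)
    e,a,_=blob(g<42,seed);print(n,e,a,ray(n,e[0],.11))
    z=ray(n,e[0],.11)
im=cv2.imread("pics/top0.png");g=im.max(2)
print(g[287,185:275]);print(g[240:330,221]);print(g[260,395:450])
c=im[235:335,180:280];cv2.imwrite("pics/c1.png",cv2.resize(np.hstack([c,]),None,fx=4,fy=4,interpolation=cv2.INTER_NEAREST))
c=cv2.imread("pics/side0.png")[320:460,230:370]
cv2.imwrite("pics/c1.png",np.hstack([cv2.imread("pics/c1.png"),cv2.resize(c,(400,400))]))
E
```

```text
Traceback (most recent call last):
  File "h.py", line 11, in blob
    return cv2.fitEllipse(cv2.convexHull(ct)),cv2.contourArea(ct),ct
           ~~~~~~~~~~~~~~^^^^^^^^^^^^^^^^^^^^
cv2.error: OpenCV(4.12.0) /io/opencv/modules/imgproc/src/shapedescr.cpp:361: error: (-201:Incorrect size of input array) There should be at least 5 points to fit the ellipse in function 'fitEllipseNoDirect'
```

Run:
```python
from h import *
for n,(u,v) in(("top",(427,260)),("side",(405,195))):
    g=cv2.imread(f"pics/{n}0.png").max(2)
    print(n,g[v,u-30:u+30].tolist(),g[v-25:v+25,u].tolist())
im=cv2.imread("pics/top0.png");g=im.max(2)
print(g[287,185:275].tolist());print(g[240:330,221].tolist())
a=cv2.resize(im[235:335,180:280],(400,400),interpolation=0)
c=cv2.imread("pics/side0.png")[320:460,230:370]
cv2.imwrite("pics/c1.png",np.hstack([a,cv2.resize(c,(400,400))]))
```

```text
top [149, 149, 149, 149, 149, 149, 102, 82, 82, 82, 81, 81, 83, 53, 55, 55, 55, 55, 54, 54, 55, 56, 56, 55, 51, 54, 57, 55, 52, 55, 56, 54, 54, 55, 53, 54, 54, 51, 54, 54, 55, 52, 54, 55, 53, 54, 53, 81, 102, 105, 104, 102, 106, 104, 104, 104, 103, 104, 104, 104] [146, 146, 146, 148, 148, 146, 147, 148, 89, 53, 54, 54, 53, 53, 54, 55, 55, 52, 52, 52, 54, 53, 55, 54, 53, 56, 55, 55, 55, 53, 55, 50, 55, 54, 56, 56, 55, 55, 55, 56, 56, 54, 105, 105, 105, 107, 148, 149, 150, 148]
side [148, 146, 151, 147, 145, 147, 149, 149, 145, 146, 147, 149, 124, 63, 14, 13, 10, 18, 11, 14, 10, 16, 14, 8, 14, 17, 13, 17, 17, 12, 10, 9, 13, 18, 19, 12, 12, 18, 18, 15, 15, 13, 17, 13, 10, 16, 9, 24, 92, 134, 146, 149, 147, 150, 145, 145, 149, 146, 146, 146] [147, 146, 146, 148, 146, 145, 145, 145, 148, 129, 50, 17, 14, 13, 15, 21, 9, 15, 19, 15, 10, 14, 16, 13, 16, 10, 17, 12, 16, 14, 17, 14, 17, 17, 12, 8, 5, 4, 11, 55, 97, 82, 83, 80, 80, 77, 78, 80, 73, 75]
[155, 153, 153, 154, 153, 154, 112, 106, 106, 107, 123, 142, 144, 144, 143, 141, 101, 67, 53, 62, 61, 59, 77, 96, 95, 95, 96, 98, 98, 98, 96, 100, 98, 98, 99, 96, 96, 97, 98, 100, 143, 145, 143, 142, 145, 146, 143, 143, 144, 142, 142, 113, 54, 47, 136, 140, 142, 143, 145, 139, 83, 63, 61, 61, 87, 98, 96, 95, 93, 67, 73, 73, 74, 75, 75, 74, 75, 76, 76, 76, 72, 60, 57, 52, 60, 104, 106, 105, 107, 106]
[154, 154, 153, 152, 154, 153, 153, 153, 94, 108, 109, 109, 108, 107, 106, 106, 106, 116, 143, 142, 117, 142, 146, 145, 144, 143, 140, 52, 49, 69, 97, 97, 97, 97, 96, 97, 97, 96, 96, 96, 98, 100, 99, 99, 98, 98, 97, 96, 96, 97, 99, 99, 98, 98, 99, 99, 99, 99, 99, 99, 97, 96, 62, 43, 48, 125, 142, 144, 142, 140, 141, 132, 144, 141, 106, 105, 104, 104, 105, 105, 102, 104, 95, 126, 152, 154, 152, 151, 153, 151]
```

View pics/c1.png

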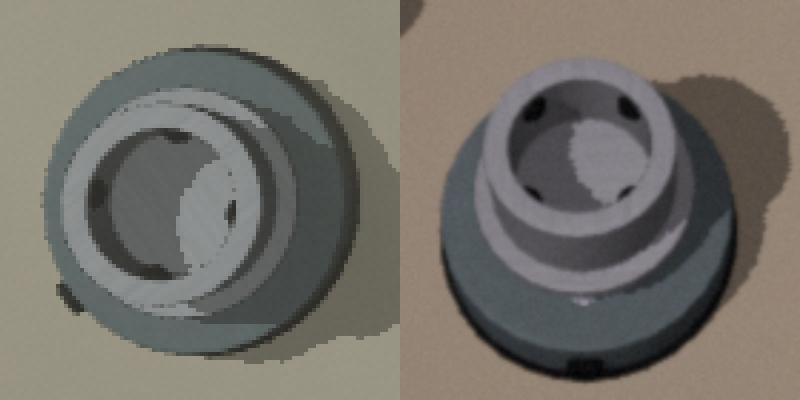

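The crops show the ring's upper face at top pixels u 195.5–245.5, v 260.8–311.5, centred at (220.5,286.1). In the side picture its centre is about (292.5,371).

Run:
```python
from h import *
g=cv2.imread("pics/top0.png").max(2)
e,a,_=blob(g<68,(427,260));print(e,a,"lid",ray("top",e[0],.11), "diam mm",np.array(e[1])*(.9566-.11)/469)
# side: lid rim: left/right silhouette, back edge of rim = top row 180 , lateral only
gs=cv2.imread("pics/side0.png").max(2)
e2,a,ct=blob(gs<50,(405,195));x,y,w,h=cv2.boundingRect(ct);print(x,y,w,h,e2)
T=arm.camera_params("side");
print("side lid", ray("side",(x+w/2-.5,y+12),.11))
print("mouth top",ray("top",(220.5,286.1),.105),"side",ray("side",(292.3,371),.105))
print("base top",ray("top",(180+201/4,235+201/4),.03))
for n,uv,z in(("spool",(219,178),.07),("jar",(361,145),.085),("plate",(450,161),.01)):print(n,ray("top",uv,z))
```

```text
((425.6453857421875, 260.5850830078125), (33.12568664550781, 36.062469482421875), 57.131595611572266) 854.0 lid [ 0.53930875 -0.16739202  0.11      ] diam mm [0.05979575 0.06509699]
389 181 34 29 ((405.451416015625, 194.6719512939453), (28.938396453857422, 34.9388427734375), 99.46300506591797)
side lid [ 0.5416501  -0.16543804  0.11      ]
mouth top [0.49681447 0.20282673 0.105     ] side [0.49937527 0.20767025 0.105     ]
base top [0.49673136 0.2003391  0.03      ]
spool [0.70296313 0.21579992 0.07      ]
jar [ 0.76000315 -0.05725224  0.085     ]
plate [ 0.74516397 -0.24452001  0.01      ]
```

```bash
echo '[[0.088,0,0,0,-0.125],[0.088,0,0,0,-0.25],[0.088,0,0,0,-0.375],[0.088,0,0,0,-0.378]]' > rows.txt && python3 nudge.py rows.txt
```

```text
refused: ROWS must be an object with the rows under "steps". Nothing was moved.
```

The call was refused and nothing moved: it wants an object with the rows under "steps". Same move again in that form.

```bash
echo '{"steps":[[0.088,0,0,0,-0.125],[0.088,0,0,0,-0.25],[0.088,0,0,0,-0.375],[0.088,0,0,0,-0.378]]}' > rows.txt && python3 nudge.py rows.txt
```

```text
t: 0.43
eef_pos: [0.2489, 0.6272, 0.226]
ee_rot: [3.141, 0.0, 0.006]
force: [-0.1, 0.8, -0.0]
width: 0.0877
gripper_force: 0.0
```

```bash
echo '{"steps":[[0.088,0.015,0.04,0,0],[0.088,0.03,0.08,0,0],[0.088,0.045,0.12,0,0],[0.088,0.06,0.16,0,0],[0.088,0.075,0.2,0,0],[0.088,0.09,0.24,0,0],[0.088,0.105,0.28,0,0],[0.088,0.12,0.32,0,0],[0.088,0.135,0.36,0,0],[0.088,0.15,0.4,0,0],[0.088,0.165,0.44,0,0],[0.088,0.18,0.48,0,0],[0.088,0.195,0.52,0,0],[0.088,0.21,0.56,0,0],[0.088,0.225,0.6,0,0],[0.088,0.24,0.64,0,0],[0.088,0.255,0.68,0,0],[0.088,0.27,0.72,0,0],[0.088,0.28,0.75,0,0],[0.088,0.285,0.765,0,0]]}' > rows.txt && python3 nudge.py rows.txt
python3 - <<'E'
from h import *
print(arm.get_state()['eef_pos'],arm.get_state()['q'])
E
```

```text
t: 2.1
eef_pos: [0.5347, -0.141, 0.2262]
ee_rot: [3.141, 0.001, -0.006]
force: [1.1, 1.1, -0.2]
width: 0.0877
gripper_force: 0.0
[ 0.53470423 -0.14097667  0.22618062] [ 9.67116044e-02  1.59065137e-01 -2.60041614e-01  4.32664787e-04
 -1.15224060e+00  1.46782504e+00]
```

```bash
echo '{"steps":[[0.088,0.007,0.03,0,0],[0.088,0.007,0.03,0.04,0],[0.088,0.007,0.03,0.08,0],[0.088,0.007,0.03,0.1,0],[0.088,0.007,0.03,0.1,0]]}' > rows.txt && python3 nudge.py rows.txt
python3 - <<'E'
from h import *
print(arm.get_state()['eef_pos'])
a=arm.grab_frame("side")[:,:,::-1];b=arm.grab_frame("top")[:,:,::-1]
cv2.imwrite("pics/s2.png",np.hstack([cv2.resize(a[100:280,310:490],(400,400)),cv2.resize(b[190:330,360:500],(400,400))]))
E
```

```text
t: 2.52
eef_pos: [0.5375, -0.1677, 0.1214]
ee_rot: [-3.141, 0.009, -0.006]
force: [-1.1, 0.1, 0.0]
width: 0.0878
gripper_force: 0.0
[ 0.53748533 -0.16766038  0.12137463]
```

View pics/s2.png

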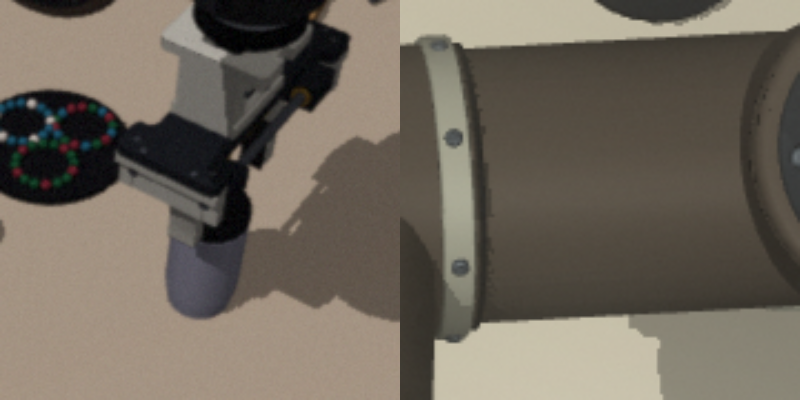

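The side view shows the fingers straddling the lid with a gap on each side, and the arm hides the top view. I'll go down and grip.

```bash
echo '{"steps":[[0.088,0,0,0.03,0],[0.088,0,0,0.05,0],[0.088,0,0,0.057,0],[0.088,0,0,0.057,0],[0.07,0,0,0.057,0],[0.05,0,0,0.057,0],[0.05,0,0,0.057,0],[0.05,0,0,0.057,0],[0.05,0,0,0.057,0],[0.05,0,0,0.057,0],[0.05,0,0,0.057,0],[0.05,0,0,0.057,0]]}' > rows.txt && python3 nudge.py rows.txt 60
```

```text
t: 3.62
eef_pos: [0.5418, -0.1678, 0.0705]
ee_rot: [3.141, -0.002, 0.0]
force: [-1.1, -0.6, 6.9]
width: 0.0594
gripper_force: 59.9
```

```bash
echo '{"steps":[[0.05,0,0,-0.02,0],[0.05,0,0,-0.055,0],[0.05,0,0,-0.09,0],[0.05,0,0,-0.125,0],[0.05,0,-0.02,-0.145,0],[0.05,-0.005,-0.055,-0.15,0],[0.05,-0.01,-0.09,-0.15,0],[0.05,-0.015,-0.125,-0.15,0],[0.05,-0.02,-0.16,-0.15,0],[0.05,-0.025,-0.195,-0.15,0],[0.05,-0.03,-0.23,-0.15,0],[0.05,-0.034,-0.265,-0.15,0],[0.05,-0.038,-0.3,-0.15,0],[0.05,-0.042,-0.33,-0.15,0],[0.05,-0.043,-0.355,-0.15,0],[0.05,-0.044,-0.367,-0.15,0],[0.05,-0.044,-0.372,-0.15,0],[0.05,-0.044,-0.372,-0.15,0],[0.05,-0.044,-0.372,-0.15,0],[0.05,-0.044,-0.372,-0.15,0]]}' > rows.txt && python3 nudge.py rows.txt 60
python3 - <<'E'
from h import *
s=arm.get_state();print(s['eef_pos'],s['force'],s['q'])
a=arm.grab_frame("side")[:,:,::-1];b=arm.grab_frame("top")[:,:,::-1]
cv2.imwrite("pics/s3raw.png",a);cv2.imwrite("pics/t3raw.png",b)
cv2.imwrite("pics/s3.png",np.hstack([cv2.resize(a[250:460,190:400],(400,400)),cv2.resize(b[190:390,120:320],(400,400))]))
E
```

```text
t: 5.28
eef_pos: [0.4968, 0.2032, 0.2192]
ee_rot: [3.141, 0.001, -0.001]
force: [0.4, -0.1, -5.1]
width: 0.0592
gripper_force: 59.9
[0.49684509 0.20323017 0.21918495] [ 0.43027463 -0.13590633 -5.05157386] [ 7.53543479e-01  1.37379688e-01 -3.02651267e-01 -1.59316449e-04
 -1.13188258e+00  8.16481689e-01]
```

View pics/s3.png

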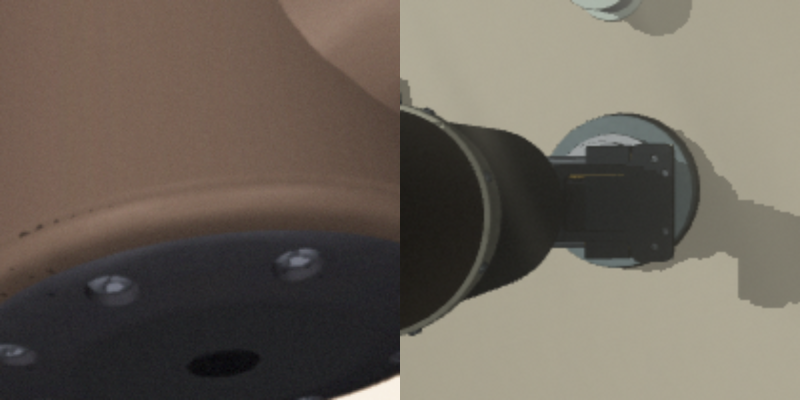

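Top shows the gripper over the polisher at about (220,287), while the forearm blocks the side view. The cup is held at about 5 N. I'll lower it into the mouth and watch the lateral force.

```bash
echo '{"steps":[[0.05,0.001,0,0.02,0],[0.05,0.001,0,0.035,0],[0.05,0.001,0,0.042,0],[0.05,0.001,0,0.049,0],[0.05,0.001,0,0.055,0],[0.05,0.001,0,0.06,0],[0.05,0.001,0,0.063,0],[0.05,0.001,0,0.063,0],[0.05,0.001,0,0.063,0]]}' > rows.txt && python3 nudge.py rows.txt 60
python3 - <<'E'
from h import *
s=arm.get_state();print(s['eef_pos'],s['force'],s['moment'])
E
```

```text
t: 6.13
eef_pos: [0.4984, 0.205, 0.1568]
ee_rot: [-3.141, -0.001, 0.0]
force: [0.4, 2.5, -6.5]
width: 0.0592
gripper_force: 59.9
[0.49839725 0.20496994 0.15681207] [ 0.38145107  2.49306345 -6.484119  ] [ 1.0823731  -0.21391705 -0.0473586 ]
```

```bash
echo '{"steps":[[0.05,0,0,0,0],[0.05,0,0,0.001,0],[0.05,0,0,0.002,0],[0.05,0,0,0.002,0],[0.05,0,0,0.002,0],[0.05,0,0,0.002,0]]}' > rows.txt && python3 nudge.py rows.txt 60
python3 - <<'E'
from h import *
s=arm.get_state();print(s['eef_pos'],s['force'],s['moment'])
E
```

```text
t: 6.63
eef_pos: [0.4985, 0.2049, 0.1549]
ee_rot: [-3.141, -0.001, 0.0]
force: [1.1, 4.7, -2.6]
width: 0.0591
gripper_force: 59.9
[0.49851255 0.20492893 0.15491488] [ 1.13662231  4.71887763 -2.62781613] [ 1.83929805 -0.38387126 -0.00206685]
```

Holder pushes the cup toward +y, agreeing with the side view's estimate, so I'll shift that way.

```bash
echo '{"steps":[[0.05,0.0005,-0.001,0,0],[0.05,0.0005,-0.002,0,0],[0.05,0.0005,-0.002,0,0],[0.05,0.0005,-0.002,0,0],[0.05,0.0005,-0.002,0,0]]}' > rows.txt && python3 nudge.py rows.txt 60
python3 - <<'E'
from h import *
s=arm.get_state();print(s['eef_pos'],s['force'],s['moment'])
E
```

```text
t: 7.05
eef_pos: [0.4983, 0.2058, 0.1543]
ee_rot: [3.14, 0.001, 0.0]
force: [0.1, -0.8, -3.6]
width: 0.0591
gripper_force: 59.9
[0.4983279  0.20577191 0.15434279] [ 0.05499257 -0.80884845 -3.58480445] [-0.26380051 -0.48757548  0.03157117]
```

```bash
echo '{"steps":[[0.05,0,0,0,0.12],[0.05,0,0,0.0004,0.24],[0.05,0,0,0.0008,0.36],[0.05,0,0,0.0012,0.48],[0.05,0,0,0.0012,0.36],[0.05,0,0,0.0016,0.24],[0.05,0,0,0.002,0.12],[0.05,0,0,0.0024,0],[0.05,0,0,0.0028,-0.12],[0.05,0,0,0.0032,-0.24],[0.05,0,0,0.0036,-0.36],[0.05,0,0,0.004,-0.48],[0.05,0,0,0.004,-0.36],[0.05,0,0,0.0044,-0.24],[0.05,0,0,0.0048,-0.12],[0.05,0,0,0.0052,0]]}' > rows.txt && python3 nudge.py rows.txt 60
python3 - <<'E'
from h import *
s=arm.get_state();print(s['eef_pos'],s['force'],s['moment'])
E
```

```text
t: 8.38
eef_pos: [0.4984, 0.206, 0.1492]
ee_rot: [3.141, 0.0, -0.006]
force: [0.2, 1.4, -2.8]
width: 0.0591
gripper_force: 59.9
[0.4984136  0.20600014 0.14920257] [ 0.18044204  1.43407516 -2.8480613 ] [ 0.40651865 -0.11572892 -0.01012086]
```

```bash
echo '{"steps":[[0.05,0,0,0.0004,0.12],[0.05,0,0,0.0008,0.24],[0.05,0,0,0.0012,0.36],[0.05,0,0,0.0016,0.48],[0.05,0,0,0.0016,0.36],[0.05,0,0,0.002,0.24],[0.05,0,0,0.0024,0.12],[0.05,0,0,0.0028,0],[0.05,0,0,0.0032,-0.12],[0.05,0,0,0.0036,-0.24],[0.05,0,0,0.004,-0.36],[0.05,0,0,0.0044,-0.48],[0.05,0,0,0.0044,-0.36],[0.05,0,0,0.0048,-0.24],[0.05,0,0,0.0052,-0.12]]}' > rows.txt && python3 nudge.py rows.txt 60
python3 - <<'E'
from h import *
s=arm.get_state();print(s['eef_pos'],s['force'],s['moment'])
E
```

```text
t: 9.63
eef_pos: [0.4986, 0.2058, 0.1444]
ee_rot: [3.14, 0.0, 0.115]
force: [-2.2, -2.3, 3.1]
width: 0.0594
gripper_force: 59.9
[0.49861637 0.20579043 0.14443846] [-2.18241472 -2.28476032  3.10185988] [-1.63540592  0.7650734   0.07337109]
```

```bash
echo '{"steps":[[0.05,0,0,0.0003,0.12],[0.05,0,0,0.0006,0.24],[0.05,0,0,0.0009,0.36],[0.05,0,0,0.0012,0.48]]}' > rows.txt && python3 nudge.py rows.txt 60
python3 - <<'E'
from h import *
s=arm.get_state();print(s['eef_pos'],s['ee_rot'],s['force'],s['moment'],s['qd'][5],s['joint_efforts'][5])
E
echo '{"steps":[[0.05,0,0,0,-0.12],[0.05,0,0,0.0003,-0.24],[0.05,0,0,0.0006,-0.36],[0.05,0,0,0.0009,-0.48]]}' > rows.txt && python3 nudge.py rows.txt 60
python3 - <<'E'
from h import *
s=arm.get_state();print(s['eef_pos'],s['ee_rot'],s['force'],s['moment'],s['qd'][5],s['joint_efforts'][5])
E
```

```text
t: 9.97
eef_pos: [0.4989, 0.2061, 0.1435]
ee_rot: [3.141, -0.001, -0.365]
force: [2.5, 1.4, -1.4]
width: 0.0597
gripper_force: 59.9
[0.49891014 0.20609736 0.14352062] [ 3.14135335e+00 -8.34528759e-04 -3.65015370e-01] [ 2.5270526   1.40076931 -1.3821646 ] [ 0.16313126 -1.13543011  0.31306903] -1.4319982263756716 2.0088697224855423
t: 10.3
eef_pos: [0.4987, 0.2059, 0.1426]
ee_rot: [3.141, -0.0, 0.126]
force: [0.7, -0.5, 0.7]
width: 0.0597
gripper_force: 59.9
[0.49872839 0.20589734 0.14255451] [ 3.14094986e+00 -1.28316132e-04  1.25644094e-01] [ 0.70629005 -0.48005888  0.65212101] [-0.45691508 -0.19750641 -0.37953554] 1.4304348594373515 -2.054070085287094
```

```bash
echo '{"steps":[[0.05,0,0,0.0003,-0.12],[0.05,0,0,0.0006,-0.24],[0.05,0,0,0.0009,-0.36],[0.05,0,0,0.0009,-0.24],[0.05,0,0,0.0012,-0.12],[0.05,0,0,0.0016,0],[0.05,0,0,0.002,0.12],[0.05,0,0,0.0024,0.24],[0.05,0,0,0.0028,0.36],[0.05,0,0,0.0032,0.48],[0.05,0,0,0.0036,0.6],[0.05,0,0,0.0036,0.48],[0.05,0,0,0.0039,0.36],[0.05,0,0,0.0043,0.24],[0.05,0,0,0.0047,0.12],[0.05,0,0,0.0051,0]]}' > rows.txt && python3 nudge.py rows.txt 60
python3 - <<'E'
from h import *
s=arm.get_state();print(s['eef_pos'],s['ee_rot'],s['force'],s['moment'],s['qd'][5],s['joint_efforts'][5])
E
```

```text
t: 11.63
eef_pos: [0.4985, 0.206, 0.137]
ee_rot: [3.141, 0.0, 0.125]
force: [0.4, -0.6, -3.3]
width: 0.0595
gripper_force: 59.9
[0.4985478  0.20602258 0.13699995] [3.14130239e+00 3.05796707e-04 1.24764881e-01] [ 0.43180454 -0.61934545 -3.26830072] [-0.22734368 -0.40352567 -0.64441929] 1.430532633658494 -1.703866794705391
```

```bash
echo '{"steps":[[0.05,0,0,0.0003,-0.12],[0.05,0,0,0.0006,-0.24],[0.05,0,0,0.0009,-0.36],[0.05,0,0,0.0009,-0.24],[0.05,0,0,0.0012,-0.12],[0.05,0,0,0.0016,0],[0.05,0,0,0.002,0.12],[0.05,0,0,0.0024,0.24],[0.05,0,0,0.0028,0.36],[0.05,0,0,0.0032,0.48],[0.05,0,0,0.0036,0.6],[0.05,0,0,0.0036,0.48],[0.05,0,0,0.004,0.36],[0.05,0,0,0.0044,0.24]]}' > rows.txt && python3 nudge.py rows.txt 60
python3 - <<'E'
from h import *
s=arm.get_state();print(s['eef_pos'],s['ee_rot'],s['force'],s['moment'],s['qd'][5],s['joint_efforts'][5])
E
```

```text
t: 12.8
eef_pos: [0.4986, 0.2062, 0.1326]
ee_rot: [3.141, 0.0, -0.115]
force: [1.1, -0.6, -3.1]
width: 0.0592
gripper_force: 59.9
[0.49862673 0.20616162 0.13261829] [ 3.14148422e+00  6.17146607e-05 -1.15393066e-01] [ 1.06075201 -0.57962148 -3.13533328] [-0.04649449 -0.47599927 -0.70359577] 1.434975289396715 -1.8620892986655235
```

```bash
R='from h import *
s=arm.get_state();print(s["eef_pos"][2],s["force"],s["moment"])'
echo '{"steps":[[0.05,0,0,0.0003,-0.12],[0.05,0,0,0.0007,-0.24],[0.05,0,0,0.0011,-0.36],[0.05,0,0,0.0015,-0.48]]}' > rows.txt && python3 nudge.py rows.txt 60; python3 -c "$R"
echo '{"steps":[[0.05,0,0,0,0.12],[0.05,0,0,0.0004,0.24],[0.05,0,0,0.0008,0.36],[0.05,0,0,0.0012,0.48],[0.05,0,0,0.0016,0.6]]}' > rows.txt && python3 nudge.py rows.txt 60; python3 -c "$R"
```

```text
t: 13.13
eef_pos: [0.4985, 0.2058, 0.1311]
ee_rot: [3.141, 0.001, 0.365]
force: [1.4, -1.7, -2.9]
width: 0.0595
gripper_force: 59.9
0.13106245643584413 [ 1.39424578 -1.6578325  -2.86773559] [-0.50525631 -0.6969853  -0.65651804]
t: 13.55
eef_pos: [0.4986, 0.2061, 0.1299]
ee_rot: [3.141, -0.0, -0.244]
force: [-0.9, 0.1, 0.9]
width: 0.0591
gripper_force: 59.9
0.12989973950121805 [-0.93460823  0.11065163  0.94177939] [0.10939711 0.37812942 0.79720415]
```

```bash
R='from h import *
s=arm.get_state();print(s["eef_pos"][2],s["force"],s["moment"])'
echo '{"steps":[[0.05,0,0,0,-0.12],[0.05,0,0,0.0003,-0.24],[0.05,0,0,0.0006,-0.36],[0.05,0,0,0.0009,-0.48],[0.05,0,0,0.001,-0.6]]}' > rows.txt && python3 nudge.py rows.txt 60; python3 -c "$R"
echo '{"steps":[[0.05,0,0,0,0.12],[0.05,0,0,0.0003,0.24],[0.05,0,0,0.0006,0.36],[0.05,0,0,0.0009,0.48],[0.05,0,0,0.001,0.6]]}' > rows.txt && python3 nudge.py rows.txt 60; python3 -c "$R"
```

```text
t: 13.97
eef_pos: [0.4994, 0.206, 0.1294]
ee_rot: [3.141, -0.001, 0.365]
force: [1.7, -1.9, 2.8]
width: 0.0591
gripper_force: 59.9
0.129356223458017 [ 1.68997783 -1.88958676  2.8027162 ] [-0.85040346 -0.89822868 -0.75727822]
t: 14.38
eef_pos: [0.4987, 0.2063, 0.1283]
ee_rot: [3.141, -0.001, -0.244]
force: [-1.0, 0.0, 3.1]
width: 0.0595
gripper_force: 59.9
0.1283136494696073 [-1.01401838  0.02860706  3.13082889] [0.18371375 0.89285001 0.76773976]
```

```bash
R='from h import *
s=arm.get_state();print(s["eef_pos"][2],s["force"],s["moment"])'
echo '{"steps":[[0.05,0,0,0,-0.12],[0.05,0,0,0.0003,-0.24],[0.05,0,0,0.0006,-0.36],[0.05,0,0,0.0009,-0.48],[0.05,0,0,0.0012,-0.6]]}' > rows.txt && python3 nudge.py rows.txt 60; python3 -c "$R"
echo '{"steps":[[0.05,0,0,0.0003,0.12],[0.05,0,0,0.0006,0.24],[0.05,0,0,0.0008,0.36],[0.05,0,0,0.0008,0.48],[0.05,0,0,0.0008,0.6]]}' > rows.txt && python3 nudge.py rows.txt 60; python3 -c "$R"
echo '{"steps":[[0.05,0,0,0,-0.12],[0.05,0,0,0,-0.24],[0.05,0,0,0,-0.36],[0.05,0,0,0,-0.48],[0.05,0,0,0,-0.6]]}' > rows.txt && python3 nudge.py rows.txt 60; python3 -c "$R"
```

```text
t: 14.8
eef_pos: [0.4998, 0.2062, 0.1277]
ee_rot: [3.141, -0.002, 0.365]
force: [2.5, -1.7, 5.7]
width: 0.0592
gripper_force: 59.9
0.12769433635985522 [ 2.51963587 -1.67013614  5.74038879] [-0.97223389 -0.85183233 -0.77006331]
t: 15.22
eef_pos: [0.4987, 0.2064, 0.1267]
ee_rot: [-3.141, -0.001, -0.244]
force: [-3.9, 0.6, 7.2]
width: 0.0593
gripper_force: 59.9
0.12673142318951822 [-3.90236385  0.59906901  7.18223193] [0.43645664 1.42906493 0.82990587]
t: 15.63
eef_pos: [0.4999, 0.2062, 0.1271]
ee_rot: [3.141, -0.003, 0.365]
force: [2.3, -3.2, 6.0]
width: 0.0595
gripper_force: 59.9
0.12711525211717914 [ 2.34550958 -3.2301796   6.02847205] [-1.08814594 -0.76801057 -0.8142251 ]
```

The roughly 11 N push stays while twisting with no descent, and the height matches the sunken floor, so the cup is home. I'll ease off, open and retreat.

```bash
echo '{"steps":[[0.05,0,0,-0.001,0],[0.05,0,0,-0.002,0],[0.05,0,0,-0.0025,0],[0.05,0,0,-0.0025,0],[0.05,0,0,-0.0025,0],[0.05,0,0,-0.0025,0]]}' > rows.txt && python3 nudge.py rows.txt 60
echo '{"steps":[[0.065,0,0,0,0],[0.075,0,0,0,0],[0.088,0,0,0,0],[0.088,0,0,0,0],[0.088,0,0,0,0],[0.088,0,0,0,0],[0.088,0,0,0,0]]}' > rows.txt && python3 nudge.py rows.txt 60
```

```text
t: 16.13
eef_pos: [0.4989, 0.2062, 0.1282]
ee_rot: [3.141, -0.0, 0.36]
force: [2.0, -4.1, 4.6]
width: 0.0596
gripper_force: 59.9
t: 16.72
eef_pos: [0.4985, 0.2065, 0.1278]
ee_rot: [-3.142, 0.0, 0.36]
force: [-0.4, 0.2, 0.1]
width: 0.0873
gripper_force: 0.0
```

```bash
echo '{"steps":[[0.088,0,0,-0.01,0],[0.088,0,0,-0.03,0],[0.088,0,0,-0.06,0],[0.088,0,0,-0.09,0],[0.088,0,0,-0.12,0],[0.088,-0.01,0.03,-0.14,0],[0.088,-0.02,0.065,-0.14,0],[0.088,-0.03,0.1,-0.14,0],[0.088,-0.04,0.135,-0.14,0],[0.088,-0.05,0.17,-0.14,0],[0.088,-0.06,0.205,-0.14,0],[0.088,-0.07,0.24,-0.14,0],[0.088,-0.08,0.275,-0.14,0],[0.088,-0.085,0.31,-0.14,0],[0.088,-0.085,0.33,-0.14,0],[0.088,-0.085,0.34,-0.14,0],[0.088,-0.085,0.34,-0.14,0],[0.088,-0.085,0.34,-0.14,0]]}' > rows.txt && python3 nudge.py rows.txt
python3 - <<'E'
from h import *
a=arm.grab_frame("side")[:,:,::-1];b=arm.grab_frame("top")[:,:,::-1]
cv2.imwrite("pics/s4raw.png",a);cv2.imwrite("pics/t4raw.png",b)
cv2.imwrite("pics/s4.png",np.hstack([cv2.resize(a[280:460,200:380],(400,400)),cv2.resize(b[90:330,120:360],(400,400))]))
E
```

```text
t: 18.22
eef_pos: [0.5387, -0.1417, 0.2681]
ee_rot: [-3.141, 0.0, 0.359]
force: [0.8, -0.6, 0.1]
width: 0.0876
gripper_force: 0.0
```

View pics/s4.png

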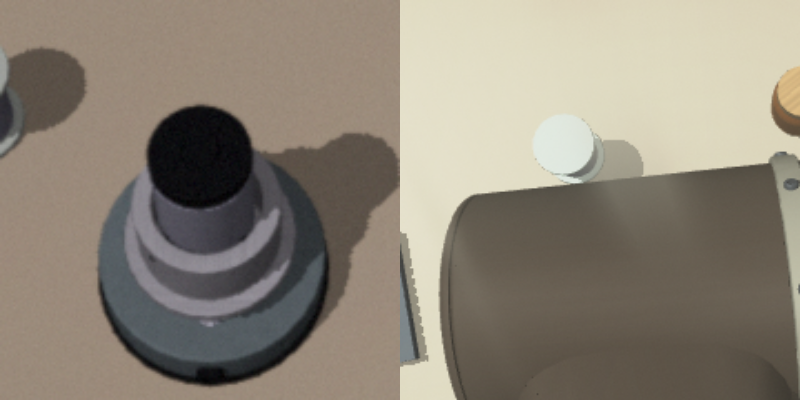

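The side picture shows the cup upright in the holder, with its lid at about (290,349). I'll check the lid's height numerically.

Run:
```python
from h import *
p=arm.camera_params("side");T=np.linalg.inv(p["T"])
def rows(x,y,z,r):
    t=np.linspace(0,6.283,720);P=np.c_[x+r*np.cos(t),y+r*np.sin(t),z+0*t]@T[:3,:3].T+T[:3,3]
    u=p["fx"]*P[:,0]/P[:,2]+p["cx"];v=p["fy"]*P[:,1]/P[:,2]+p["cy"]
    return [round(float(k),1) for k in(u.min(),u.max(),v.min(),v.max())]
for z in(.168,.170,.172,.174,.176):print(z,rows(.4985,.2062,z,.03))
print("ring before",rows(.4985,.2062,.105,.046),"seen ~258.4 325.6 340 402")
g=cv2.imread("pics/s4raw.png").max(2)
e,a,ct=blob(g<50,(290,349));x,y,w,h=cv2.boundingRect(ct);print("lid",x,x+w,y,y+h)
i0=cv2.imread("pics/side0.png").max(2)
for u in(262,322):print(g[365:400:1,u].tolist(),i0[365:400,u].tolist())
```

```text
0.168 [267.3, 315.0, 327.5, 370.5]
0.17 [267.2, 315.0, 326.8, 369.8]
0.172 [267.0, 315.0, 326.0, 369.1]
0.174 [266.9, 315.0, 325.2, 368.4]
0.176 [266.8, 314.9, 324.4, 367.6]
ring before [259.4, 327.6, 340.2, 403.4] seen ~258.4 325.6 340 402
lid 267 318 328 374
[142, 139, 141, 143, 139, 139, 140, 142, 140, 141, 143, 142, 144, 139, 143, 140, 145, 143, 137, 132, 115, 101, 97, 102, 107, 112, 113, 117, 131, 135, 139, 143, 140, 143, 144] [138, 136, 137, 137, 136, 133, 137, 138, 134, 134, 136, 132, 138, 136, 138, 140, 135, 131, 132, 123, 112, 97, 91, 92, 97, 108, 110, 118, 122, 130, 135, 135, 133, 137, 135]
[85, 81, 84, 84, 85, 84, 85, 81, 88, 97, 131, 139, 141, 144, 145, 143, 142, 139, 138, 123, 95, 76, 60, 56, 55, 54, 49, 55, 51, 50, 55, 53, 56, 66, 71] [137, 138, 136, 135, 135, 134, 135, 135, 136, 134, 132, 134, 134, 135, 137, 133, 135, 137, 128, 117, 87, 72, 56, 52, 52, 56, 48, 52, 47, 52, 51, 50, 54, 67, 72]
```

```bash
python3 -c "
from station import arm
print(arm.job_done())"
```

```text
the job is handed in; nothing more can be done
None
```

The cup is home on the holder's floor, upright and released; the side camera puts its lid within about 3 mm of 170 mm, the estimated push never passed about 12 N (24 N is the stop), the spool, jar and plate were left alone, and the job was handed in at about 18 s.

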